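# Pull the narrow spacer out of the casting frame

### The arm

A 6-joint arm with a two-finger parallel gripper is mounted at the origin on a cart in front of the work surface, level with it; the furniture and walls round the work are solid. World frame = base frame: x ahead of the robot, y to its left, z up, the work surface at z = 0. Lengths are in m, angles in rad, forces in N, time in s.
With the tool pointing down it reaches from about 0.3 to 0.875 m from the base axis. Payload 6.4 kg.
Tool frame: the origin (TCP) lies midway between the tips of the shut fingers; the grasp point (between the pads) lies ctrl.grip_depth behind it (ctrl.grip_depth is the distance from the TCP to the grasp point, in m); x points along the fingers, y is the direction in which the jaws open and shut, and the axes are right-handed (so a half turn about x gives the same grasp; the last joint's range is limited). The gripper opens to 85 mm and grips with 20 to 120 N. Pads are 22 mm wide; open, the fingers measure 114 mm over their backs; the gripper's body (76 mm by 85 mm) begins 54 mm behind the grasp point. The pads swing forward as they close: fully open they stand 13 mm farther back than shut.
Start: joints at [1.077, 0.181, 1.607, -0, 1.354, -0.206], TCP at [0.163, 0.551, 0.231] pointing down, gripper open.
Joint ranges: [-2.99, 2.99], [-0.89, 2.07], [0.3, 2.58], [-1.14, 4.28], [0, 2.63], [-3.12, 3.12]. Speed limits (rad/s): [2.57, 2.57, 3.01, 3.14, 3.14, 3.14].

### API

Orientations are given as a unit quaternion [w, x, y, z].
In Python, from bench import ctrl gives the robot as it stands.
- The arm moves only by the shell command python3 -m creep 'ROWS'. ROWS is text: rows parted by semicolons, each of 7 numbers parted by spaces: the opening, from 0 (shut) to 1 (fully open), then the shift along the tool's x, y, z in cm, then the turn, a rotation vector about the tool's x, y, z in rad. In form: claw x y z ax ay az; .... A call has 1 to 10 rows; each row shifts and turns the pose as measured when the row begins, along the tool's axes as they then stand; what a row does not reach is not made up. A row lasts 1/8 s, in which the tool goes at most 62.5 mm and 10.7 degrees, less where a joint would pass 70% of its speed; a pose out of reach is approached as far as the arm can. A call with a gripper value outside its range is refused whole. The fingers move at their own pace and stop on an object; the grip force is fixed at half the most. Time passes only in rows, so rows that do not move let the fingers close. It gives the time, the measured TCP pose, the force and the opening at its end, in the units of the state.
- ctrl.get_obs(): the state, without advancing time (a new reading comes with each control period).
- ctrl.camera(name): name is "scene" or "side" or "wrist"; returns (picture, depth): 384x512x3 uint8, blue, green, red; 384x512 float32, m along the optical axis (not along the pixel's ray), 0 where there is no reading.
- ctrl.calibration(name): a dict with "mtx" (3x3 intrinsics, pixels), "distortion" ([k1, k2, p1, p2, k3] as OpenCV has them; the pictures are not rectified), "R" (3x3) and "t" (3): a world point X has camera coordinates R X + t; the wrist camera has in their place "tool_from_camera" (4x4, takes a point from camera to tool coordinates, whose origin is the TCP and whose axes are the tool frame's). Camera axes: x right, y down, z forward; pixel columns grow to the right and rows downward; lengths in m; the calibration is good to about 2 mm. A picture is of the moment at which its call begins: read the wrist's pose just before it. calibration takes no time and is no camera call.
- ctrl.hand_in(): hands the job in, once; it reports no verdict.
Trained networks look in the newest picture that a camera, given by its name, has taken for a name from the list of things; names that differ only in an ending like _2 or _b are one class to them, and where a whole thing is asked for, a point or a joint stands for the part that bears it (a point fixed in the world has none). Each returns a list of dicts, best first, with "confidence" (0 to 1); they miss things now and then, are a little off and sometimes report something else, mostly with a low value. They report only what shows in the picture. A call takes as long as a camera call. They do not tell look-alikes from the thing itself.
- ctrl.find_in(query, camera): "rect" ([left, top, right, bottom] in pixels, round what is visible of it).
The state is a dict: "time_s": time; "q": joint angles; "dq": joint speeds; "joint_efforts": joint torques, N m; "eef_pos": TCP position; "eef_rot": TCP orientation; "wrist_force": force on the tool from outside, world axes, zero at the start; "torque": the same for the moment, N m; "opening": opening from 0.0 (shut) to 1.0 (fully open).
Only numpy, scipy, OpenCV 4.12 (cv2) and the standard library are available. Lean on these libraries where they do the work, as an engineer would, in place of code of your own. Each camera call takes 0.05 s, during which the arm holds its last target.

### The job

Two aluminium spacer plates stand on edge in the two narrow gaps of the wooden casting frame, with only their tops showing. Pull the narrower plate up out of its gap by its exposed top edge, lower it into the open steel tray close to the tray's floor before you let go (do not drop it in), and leave it there; it may stand or lie. Leave the wider plate standing where it is in its gap.

Things in the scene. Friction and masses are not known exactly. Their poses are not given: they have to be found in the camera images.
- narrow_spacer_center (a point): centre (half-way up) of the narrower bare-aluminium spacer plate, loose, about 0.13 kg: 40 wide (its x axis, along the gap) x 16 thick (its y axis, across the gap) x 76 tall mm (z up). It stands on the floor of one of the frame's two gaps (either one), 12 mm above the bench; its top is 38 mm above this point and the upper 36 mm stand clear above the cheeks. A dark 7 mm dot marks each broad face near the top
- wide_spacer_center (a point): centre (half-way up) of the wider bare-aluminium spacer plate, loose, about 0.24 kg: 75 wide (x) x 16 thick (y) x 76 tall mm (z up), with the same dark dot; it stands in the other gap in the same way and must stay there
- casting_frame: casting frame, fixed to the bench: a plywood base 130 (x) x 204 (y) x 12 mm with three wooden cheeks 40 mm high on it (tops 52 mm above the bench). The cheeks are 110 mm long along x; between them are two straight gaps, 18 mm wide, open at both ends and on top, running along the frame's x axis at y = -41 and y = +41 mm. Origin at the centre of its underside, on the bench; z up
- tray: open steel tray, fixed to the bench, empty: 130 (x) x 165 (y) x 32 mm outside, walls 4 mm, floor about 4 mm thick. Origin at the centre of its underside, on the bench; z up
There are look-alikes about, which are no part of the job. Leave any orange look-alike of the part that bears wide_spacer_center alone.

How it is judged:
On the way, in this order (a step that is already met when the one before it is completed fails the run):
1. the narrow spacer is held by the fingers, wholly above the frame's cheeks (z of narrow_spacer_center in the frame of casting_frame above 0.093 m and contact force between narrow_spacer and the fingers above 0.5 N), for 0.1 s.
2. the narrow spacer, still held by the fingers, is inside the tray's walls with its centre less than 67 mm above the bench (foot within about 25 mm of the tray floor) (x of narrow_spacer_center in the frame of tray between -0.06 and 0.06 m and y of narrow_spacer_center in the frame of tray between -0.078 and 0.078 m and z of narrow_spacer_center in the frame of tray below 0.067 m and contact force between narrow_spacer and the fingers above 0.5 N), for 0.05 s.
At the end, for the whole second after the job is handed in: The narrow spacer rests in the tray, standing or lying: centre within 60 mm (tray x) and 78 mm (tray y) of the tray's middle, under 55 mm above its underside. The wide spacer stands in its gap: within 20 mm of its start, centre under 60 mm above the bench, tilted under 10 degrees (x of narrow_spacer_center in the frame of tray between -0.06 and 0.06 m and y of narrow_spacer_center in the frame of tray between -0.078 and 0.078 m and z of narrow_spacer_center in the frame of tray below 0.055 m and linear speed of narrow_spacer below 0.03 m/s and z of wide_spacer_center in the frame of casting_frame below 0.06 m and angle between wide_spacer_center's own z axis and vertical below 0.17 rad and distance of wide_spacer_center from where it was at the start of the episode below 0.02 m); the robot touches nothing.
It fails at once if the wide spacer is moved more than 20 mm from its start (distance of wide_spacer_center from where it was at the start of the episode above 0.02 m).
It also fails if it takes over 43 s, if anything falls off the work surface, if the arm or the gripper's body presses on something with over 40 N, if the wrist force passes 120 N, or if a joint passes its speed limit or range.

## Working session

There is one attempt and no reset: what is moved stays moved. The work goes in short steps, Python scripts to look and compute and a shell command to move; the robot and the scene stay as the last step left them, time stands still between calls to the robot, and variables do not carry over. Pictures are saved under pics/ and viewed, and the job is handed in when it is done.

```bash
ls; mkdir -p pics; cat > h.py <<'E'
import numpy as np, cv2
from bench import ctrl
from scipy.spatial.transform import Rotation as Rn
def w2t():
    o=ctrl.get_obs(); q=o['eef_rot']; R=Rn.from_quat([q[1],q[2],q[3],q[0]]).as_matrix(); return R,np.array(o['eef_pos'])
def cloud(name,d,pose=None):
    c=ctrl.calibration(name); K=np.array(c['mtx']); D=np.array(c['distortion'])
    v,u=np.mgrid[0:d.shape[0],0:d.shape[1]]
    n=cv2.undistortPoints(np.stack([u,v],-1).reshape(-1,1,2).astype(float),K,D).reshape(d.shape+(2,))
    P=np.dstack([n[...,0]*d,n[...,1]*d,d])
    if name=='wrist':
        T=np.array(c['tool_from_camera']); R,t=pose
        P=P@T[:3,:3].T+T[:3,3]; return P@R.T+t
    R=np.array(c['R']);t=np.array(c['t']); return (P-t)@R
def shoot(name,tag):
    pose=w2t(); im,d=ctrl.camera(name); cv2.imwrite(f'pics/{tag}.png',im); W=cloud(name,d,pose); np.savez(f'{tag}.npz',im=im,d=d,W=W); return im,d,W
E
python3 - <<'E'
from h import *
print(ctrl.get_obs(), ctrl.grip_depth)
for n in ['scene','side','wrist']:
    shoot(n,n+'0')
    if n=='scene':
        for q in ['narrow_spacer_center','wide_spacer_center','casting_frame','tray']: print(q,[(np.round(r['rect']),round(r['confidence'],2)) for r in ctrl.find_in(q,n)])
E
```

```text
pics
{'time_s': 0.0, 'q': array([ 1.07670273e+00,  1.81546019e-01,  1.60801575e+00, -2.10509837e-05,
        1.35378016e+00, -2.06256768e-01]), 'dq': array([ 0.001068  ,  0.00043758, -0.00077828,  0.00027071, -0.00098573,
        0.00100026]), 'joint_efforts': array([-1.30090597e-03, -4.44874227e+01, -3.51334155e+01, -3.71258884e-04,
        9.10117262e-03, -1.70311279e-05]), 'eef_pos': array([0.16292859, 0.55085819, 0.23037761]), 'eef_rot': array([ 0.69959105,  0.10082969,  0.70000174, -0.10199653]), 'wrist_force': array([ 0.47641637, -0.59546649,  0.36172354]), 'torque': array([ 0.03309524, -0.03377859, -0.04273454]), 'opening': 1.000732173185228} 0.0187
narrow_spacer_center [(array([241., 178., 256., 192.]), 0.58)]
wide_spacer_center [(array([247., 189., 277., 206.]), 0.94), (array([352., 226., 376., 269.]), 0.92)]
casting_frame [(array([223., 178., 287., 236.]), 0.85), (array([249., 188., 273., 207.]), 0.59)]
tray [(array([180., 154., 228., 187.]), 0.61)]
```

View pics/scene0.png

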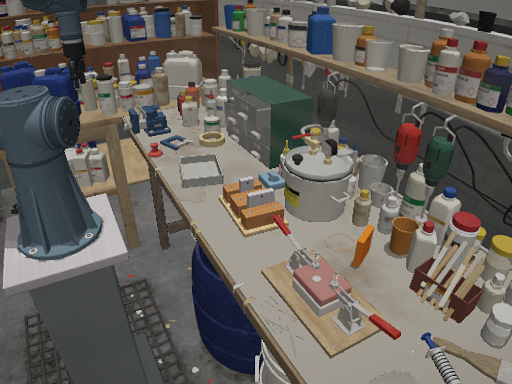

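View pics/side0.png

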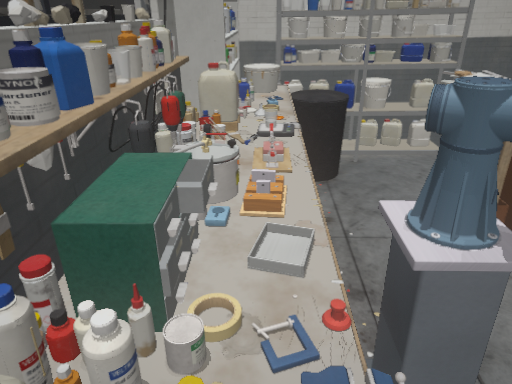

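View pics/wrist0.png

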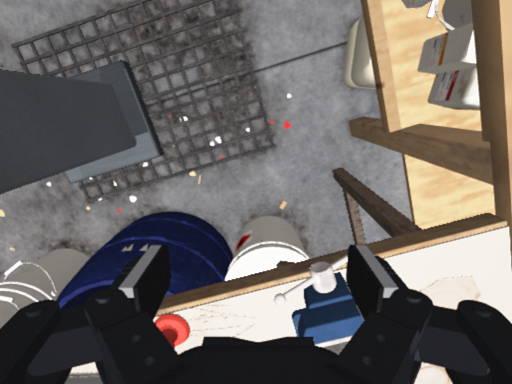

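The scene view shows the frame at about (252,207) with two plates, at (248,184) and (262,197). The tray is at (200,170) and the orange look-alike stands at (363,247). I'll measure them and enlarge the crops.

```bash
python3 - <<'E'
from h import *
a=np.load('scene0.npz');b=np.load('side0.npz')
c1=cv2.resize(a['im'][145:245,170:300],None,fx=4,fy=4,interpolation=cv2.INTER_CUBIC)
c2=cv2.resize(b['im'][160:280,220:330],None,fx=3.3,fy=3.3,interpolation=cv2.INTER_CUBIC)
H=400;c1=cv2.resize(c1,(440,H*440//520+60));c2=cv2.resize(c2,(360,c1.shape[0]))
cv2.imwrite('pics/crop.png',np.hstack([c1,c2]))
for n,z in (('scene',a),('side',b)):
    W=z['W']; ok=z['d']>0
    u,v=(250,205) if n=='scene' else (265,190)
    print(n,W[v,u])
    bx=ok&(W[...,0]>0.1)&(W[...,0]<0.9)&(abs(W[...,1])<0.7)
    # z bands
    for lo,hi in ((0.075,0.1),(0.047,0.057),):
        m=bx&(W[...,2]>lo)&(W[...,2]<hi); nl,lab,st,ce=cv2.connectedComponentsWithStats(m.astype(np.uint8))
        for i in range(1,nl):
            if st[i,4]>25:
                P=W[lab==i]; print(lo,ce[i].round(),st[i,4],P.mean(0).round(3),P.min(0).round(3),P.max(0).round(3))
E
```

```text
scene [ 0.47675402 -0.19295014  0.05589332]
0.075 [215. 103.] 98 [0.702 0.569 0.087] [0.685 0.484 0.076] [0.731 0.697 0.1  ]
0.075 [189. 106.] 123 [0.584 0.573 0.088] [0.55  0.552 0.075] [0.629 0.62  0.099]
0.075 [148. 113.] 114 [0.404 0.561 0.089] [0.381 0.538 0.075] [0.44  0.644 0.1  ]
0.075 [134. 115.] 72 [0.347 0.565 0.09 ] [0.332 0.538 0.076] [0.365 0.636 0.1  ]
0.075 [269. 138.] 429 [0.708 0.111 0.088] [ 0.649 -0.008  0.075] [0.82  0.379 0.1  ]
0.075 [340. 146.] 38 [ 0.893 -0.054  0.087] [ 0.882 -0.066  0.076] [ 0.9   -0.037  0.1  ]
0.075 [369. 167.] 182 [ 0.873 -0.219  0.088] [ 0.855 -0.249  0.075] [ 0.9   -0.164  0.1  ]
0.075 [246. 180.] 97 [ 0.507 -0.111  0.084] [ 0.488 -0.118  0.075] [ 0.529 -0.099  0.09 ]
0.075 [317. 193.] 562 [ 0.637 -0.269  0.088] [ 0.586 -0.33   0.075] [ 0.737 -0.176  0.1  ]
0.075 [260. 193.] 195 [ 0.506 -0.194  0.084] [ 0.47  -0.203  0.075] [ 0.546 -0.181  0.09 ]
0.075 [413. 200.] 189 [ 0.843 -0.417  0.088] [ 0.833 -0.439  0.075] [ 0.861 -0.383  0.1  ]
0.075 [364. 197.] 87 [ 0.736 -0.342  0.086] [ 0.724 -0.353  0.075] [ 0.753 -0.326  0.099]
0.075 [391.
[... 5953 characters left out ...]
 0.052] [0.879 0.356 0.047] [0.9   0.399 0.057]
0.047 [161. 308.] 89 [0.688 0.385 0.052] [0.678 0.356 0.047] [0.705 0.393 0.057]
0.047 [120. 310.] 72 [0.76  0.391 0.052] [0.746 0.389 0.047] [0.778 0.393 0.057]
0.047 [143. 333.] 105 [0.702 0.444 0.052] [0.69  0.428 0.047] [0.72  0.45  0.057]
0.047 [ 60. 337.] 181 [0.837 0.454 0.053] [0.82  0.436 0.047] [0.866 0.462 0.057]
0.047 [185. 347.] 186 [0.627 0.472 0.052] [0.601 0.442 0.047] [0.664 0.48  0.057]
0.047 [ 40. 375.] 124 [0.831 0.524 0.052] [0.826 0.496 0.047] [0.84  0.541 0.057]
0.047 [133. 377.] 62 [0.692 0.527 0.053] [0.689 0.505 0.047] [0.698 0.54  0.057]
0.047 [ 68. 379.] 151 [0.787 0.529 0.05 ] [0.774 0.511 0.047] [0.81  0.538 0.057]
```

View pics/crop.png

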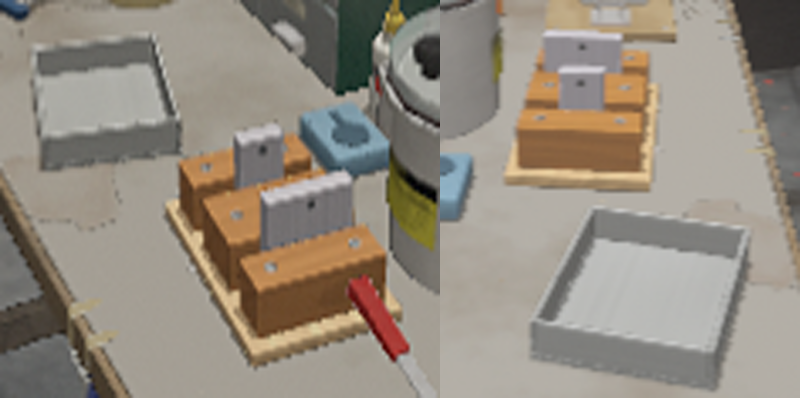

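The left crop shows the narrower plate (scene px 248,180, dot visible) in the gap nearer the tray. The wider plate (262,195) is in the far gap. The orange piece at (363,247) is the look-alike and stays untouched. The narrower plate spans about 40 mm against 77 mm for the other, so it is the target. Next I'll fit poses.

```bash
python3 - <<'E'
from h import *
S=[np.load('scene0.npz'),np.load('side0.npz')]
def fit(lo,hi,x0,x1,y0,y1,tag):
    for zs,n in ((S[:1],'scene'),(S[1:],'side'),(S,'both')):
        P=np.vstack([z['W'][z['d']>0] for z in zs])
        m=(P[:,2]>lo)&(P[:,2]<hi)&(P[:,0]>x0)&(P[:,0]<x1)&(P[:,1]>y0)&(P[:,1]<y1)
        Q=P[m]; print(tag,n,m.sum(),cv2.minAreaRect((Q[:,:2]*1000).astype(np.float32)),Q[:,2].max().round(4))
fit(.06,.1,.46,.56,-.13,-.085,'narrow')
fit(.06,.1,.46,.56,-.22,-.165,'wide')
fit(.02,.057,.43,.58,-.28,-.03,'cheeks')
for z,(u,v) in zip(S,((200,170),(285,248))): print(z['W'][v,u])
fit(.015,.036,.33,.56,-.02,.25,'tray')
R,t=w2t(); print(R.round(3))
E
```

```text
narrow scene 164 ((508.42840576171875, -108.50996398925781), (19.25055503845215, 41.554317474365234), 85.32461547851562) 0.0902
narrow side 147 ((509.9523620605469, -103.09838104248047), (16.314409255981445, 38.99516296386719), 87.8046875) 0.0899
narrow both 311 ((508.6557922363281, -106.54448699951172), (23.20548439025879, 41.68727111816406), 85.32461547851562) 0.0902
wide scene 327 ((507.90997314453125, -191.8959197998047), (18.93894386291504, 76.0882797241211), 86.55703735351562) 0.0904
wide side 239 ((510.63702392578125, -186.8046875), (22.95541763305664, 73.11741638183594), 86.19490051269531) 0.0902
wide both 566 ((508.5988464355469, -188.27711486816406), (26.164291381835938, 76.98937225341797), 86.19490051269531) 0.0904
cheeks scene 1430 ((504.4986572265625, -149.73049926757812), (183.0452880859375, 111.55075073242188), 85.43983459472656) 0.0569
cheeks side 970 ((505.7138977050781, -147.69598388671875), (188.63128662109375, 110.0872573852539), 85.29642486572266) 0.0569
cheeks both 2400 ((504.87225341796875, -147.52474975585938), (188.5659637451172, 111.9449234008789), 85.43983459472656) 0.0569
[0.46493036 0.14955665 0.00351975]
[0.45163665 0.11816768 0.00281728]
tray scene 460 ((458.2484436035156, 132.17425537109375), (173.0712890625, 131.0609130859375), 75.14804077148438) 0.0351
tray side 945 ((459.9051208496094, 133.44760131835938), (168.52218627929688, 130.26034545898438), 75.12422943115234) 0.0343
tray both 1405 ((458.65869140625, 132.06546020507812), (173.0712890625, 131.9097900390625), 75.14804077148438) 0.0351
[[-0.     0.284  0.959]
 [-0.     0.959 -0.284]
 [-1.    -0.    -0.   ]]
```

```bash
python3 - <<'E'
from h import *
for f in ('scene0','side0'):
    z=np.load(f+'.npz');P=z['W'][z['d']>0]
    m=(P[:,2]>.1)&(P[:,2]<.5)&(P[:,0]>.2)&(P[:,0]<.66)&(P[:,1]>-.35)&(P[:,1]<.45); Q=P[m]
    for y in np.arange(-.35,.45,.1):
        k=(Q[:,1]>=y)&(Q[:,1]<y+.1)
        if k.any(): print(f,y.round(2),k.sum(),Q[k].min(0).round(3),Q[k].max(0).round(3))
E
python3 -m creep '1 0 0 0 -0.104 0 0;1 0 0 0 -0.104 0 0;1 0 -2.5 1.6 0 0 0;1 0 -4.5 2.8 0 0 0;1 0 -4.5 2.8 0 0 0;1 0 -4.5 2.8 0 0 0'
```

```text
scene0 -0.35 665 [ 0.473 -0.316  0.1  ] [ 0.66  -0.25   0.156]
scene0 -0.25 769 [ 0.582 -0.25   0.1  ] [ 0.66  -0.15   0.216]
scene0 -0.15 55 [ 0.611 -0.15   0.134] [ 0.66  -0.121  0.157]
scene0 0.05 469 [0.611 0.05  0.155] [0.66  0.149 0.228]
scene0 0.15 163 [0.61  0.15  0.104] [0.66  0.218 0.229]
scene0 0.25 20 [0.647 0.28  0.1  ] [0.66  0.322 0.177]
side0 -0.35 43 [ 0.629 -0.299  0.151] [ 0.66  -0.251  0.155]
side0 -0.25 430 [ 0.584 -0.249  0.101] [ 0.66  -0.15   0.215]
side0 -0.15 303 [ 0.605 -0.15   0.1  ] [ 0.659 -0.115  0.156]
side0 0.05 309 [0.612 0.055 0.158] [0.66  0.15  0.229]
side0 0.15 629 [0.612 0.15  0.157] [0.66  0.222 0.228]
side0 0.25 87 [0.65  0.282 0.101] [0.66  0.33  0.107]
time_s: 1.1
eef_pos: [0.2521, 0.3826, 0.2309]
eef_rot: [0.707, 0.024, 0.706, -0.023]
wrist_force: [1.5, 0.7, -0.8]
opening: 1.001
```

```bash
python3 -m creep '1 0 -4.5 2.8 0 0 0;1 0 -4.5 2.8 0 0 0;1 0 -4.5 2.8 0 0 0;1 0 -4.5 2.8 0 0 0;1 0 -4.5 2.8 0 0 0;1 0 -4.5 2.8 0 0 0;1 0 -4.5 2.8 0 0 0;1 0 -4.5 2.8 0 0 0'
```

```text
time_s: 2.1
eef_pos: [0.4573, -0.0041, 0.2337]
eef_rot: [0.71, 0.024, 0.703, -0.022]
wrist_force: [1.1, 1.1, -0.2]
opening: 1.0
```

```bash
python3 -m creep '1 0 -4.5 2 0 0 0;1 0 -4.0 2 0 0 0;1 0 0 0 0 0 0;1 0 0 0 0 0 0'; python3 - <<'E'
from h import *
im,d,W=shoot('wrist','wrist1')
print([(np.round(r['rect']),round(r['confidence'],2)) for r in ctrl.find_in('narrow_spacer_center','wrist')])
R,t=w2t();print(R.round(3),t.round(4))
P=W[d>0]
for n,(y0,y1) in (('n',(-.135,-.08)),('w',(-.22,-.165))):
    m=(P[:,2]>.06)&(P[:,2]<.1)&(P[:,0]>.44)&(P[:,0]<.58)&(P[:,1]>y0)&(P[:,1]<y1);Q=P[m]
    if m.sum()>5: print(n,m.sum(),cv2.minAreaRect((Q[:,:2]*1000).astype(np.float32)),Q[:,2].max())
E
```

```text
time_s: 2.6
eef_pos: [0.4932, -0.0979, 0.2339]
eef_rot: [0.71, 0.026, 0.703, -0.024]
wrist_force: [0.1, 0.1, 0.7]
opening: 1.002
[]
[[ 0.011  0.07   0.998]
 [ 0.002  0.998 -0.07 ]
 [-1.     0.002  0.011]] [ 0.4932 -0.0973  0.234 ]
n 686 ((507.9912414550781, -109.18590545654297), (16.108112335205078, 39.796207427978516), 85.68257141113281) 0.09068866444907084
w 1646 ((508.1259460449219, -191.2075958251953), (16.274765014648438, 74.9644546508789), 85.27530670166016) 0.09059610101652121
```

View pics/wrist1.png

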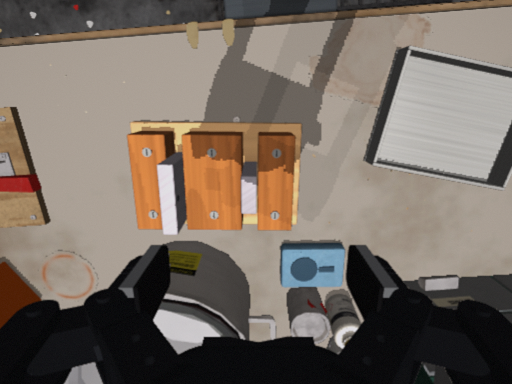

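The wrist view shows the narrow plate at (249,188) between the middle and right cheeks, and the wide one at (173,195). The fitted top is 40 x 16 mm at height 90 mm, matching the description. I'll align and then descend.

```bash
python3 -m creep '0.8 0 -1 1.55 0 0.011 0;0.8 0 0 0 0 0 0;0.8 4 0 0 0 0 0;0.8 4 0 0 0 0 0;0.8 0 0 0 0 0 0;0.8 0 0 0 0 0 0'; python3 - <<'E'
from h import *
R,t=w2t();print(R.round(3),t.round(4))
E
```

```text
time_s: 3.45
eef_pos: [0.5074, -0.102, 0.1557]
eef_rot: [0.708, 0.023, 0.706, -0.021]
wrist_force: [0.4, -0.5, -0.6]
opening: 0.794
[[ 0.003  0.061  0.998]
 [ 0.002  0.998 -0.061]
 [-1.     0.002  0.003]] [ 0.5074 -0.102   0.1557]
```

```bash
python3 -m creep '0.8 0 -0.6 0.05 0.015 0 0;0.8 0 0 0 0 0 0;0.8 3 0 0 0 0 0;0.8 0 0 0 0 0 0'; python3 - <<'E'
from h import *
R,t=w2t();print(R.round(3),t.round(4))
im,d,W=shoot('wrist','wrist2');im,d,W=shoot('side','side2')
cv2.imwrite('pics/side2c.png',cv2.resize(im[110:230,200:340],None,fx=4,fy=4,interpolation=2))
E
```

```text
time_s: 3.95
eef_pos: [0.5108, -0.1097, 0.1307]
eef_rot: [0.711, 0.027, 0.703, -0.028]
wrist_force: [0.5, -1.0, -0.3]
opening: 0.799
[[ 0.011  0.077  0.997]
 [-0.002  0.997 -0.077]
 [-1.    -0.001  0.011]] [ 0.5108 -0.1097  0.1307]
```

View pics/wrist2.png

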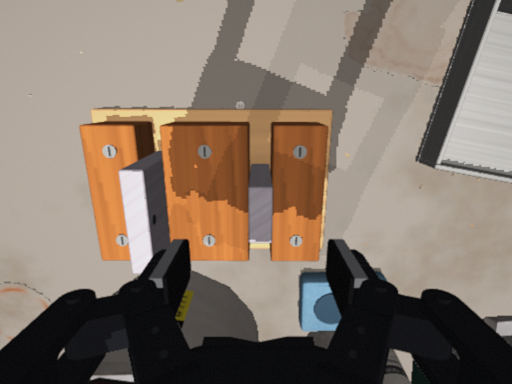

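View pics/side2c.png

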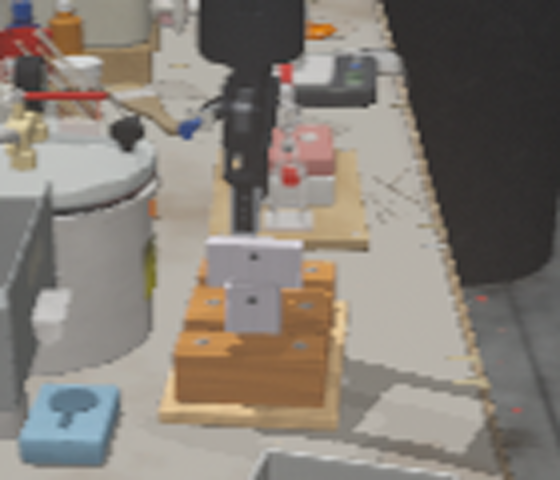

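The fingers straddle the narrow plate (wrist px 260,205). The offset is within 2 mm, so I'll descend the rest and close.

```bash
python3 -m creep '0.8 2.5 0.1 -0.1 0 0.008 0;0.8 2 0 -0.1 0 0 0;0.8 0 0 0 0 0 0'; python3 - <<'E'
from h import *
R,t=w2t();print(R.round(3),t.round(4))
im,d,W=shoot('wrist','wrist3');P=W[d>0]
for n,(y0,y1) in (('n',(-.135,-.08)),('w',(-.22,-.165))):
    m=(P[:,2]>.06)&(P[:,2]<.1)&(P[:,0]>.44)&(P[:,0]<.58)&(P[:,1]>y0)&(P[:,1]<y1);Q=P[m]
    if m.sum()>5: print(n,m.sum(),cv2.minAreaRect((Q[:,:2]*1000).astype(np.float32)),Q[:,2].max())
E
```

```text
time_s: 4.42
eef_pos: [0.5149, -0.1112, 0.0924]
eef_rot: [0.712, 0.025, 0.701, -0.03]
wrist_force: [-0.3, -0.1, -0.4]
opening: 0.799
[[ 0.015  0.077  0.997]
 [-0.007  0.997 -0.077]
 [-1.    -0.006  0.015]] [ 0.5149 -0.1112  0.0924]
n 2409 ((508.2131652832031, -109.01948547363281), (15.90810775756836, 40.58268737792969), 85.58927917480469) 0.09040070546798747
w 5726 ((505.58856201171875, -190.21925354003906), (17.128633499145508, 70.10078430175781), 85.50018310546875) 0.09042371234522714
```

```bash
python3 -m creep '0.8 0 0.2 -0.7 0 0.02 0.006;0.8 1.5 0 0 0 0.005 0;0.8 1 0 -0.1 0 0.005 0;0.8 0 0 0 0 0 0'; python3 - <<'E'
from h import *
R,t=w2t();print(R.round(3),t.round(4))
E
```

```text
time_s: 4.97
eef_pos: [0.509, -0.1095, 0.0695]
eef_rot: [0.703, 0.027, 0.71, -0.028]
wrist_force: [-0.9, 0.5, -0.4]
opening: 0.8
[[-0.011  0.077  0.997]
 [-0.001  0.997 -0.077]
 [-1.    -0.001 -0.011]] [ 0.509  -0.1095  0.0695]
```

```bash
python3 -m creep '0.8 0.9 0 0 0 -0.008 0;0.8 0 0 0 0 0 0;0 0 0 0 0 0 0;0 0 0 0 0 0 0;0 0 0 0 0 0 0;0 0 0 0 0 0 0;0 0 0 0 0 0 0'; python3 - <<'E'
from h import *
R,t=w2t();print(R.round(3),t.round(4));o=ctrl.get_obs();print(o['opening'],o['wrist_force'])
E
```

```text
time_s: 5.85
eef_pos: [0.5092, -0.1094, 0.0601]
eef_rot: [0.706, 0.027, 0.707, -0.028]
wrist_force: [1.1, 0.3, -0.7]
opening: 0.175
[[-0.002  0.077  0.997]
 [-0.001  0.997 -0.077]
 [-1.    -0.001 -0.002]] [ 0.5092 -0.1094  0.0601]
0.17549922869933354 [ 1.05948703  0.30845931 -0.65689088]
```

```bash
python3 -m creep '0 0 0 0 0 0 0;0 -1.5 0 0 0 0 0;0 -1.5 0 0 0 0 0;0 -2 0 0 0 0 0;0 -3 0 0 0 0 0;0 -3 0 0 0 0 0;0 -3 0 0 0 0 0;0 0 0 0 0 0 0;0 0 0 0 0 0 0'; python3 - <<'E'
from h import *
R,t=w2t();print(R.round(3),t.round(4));o=ctrl.get_obs();print(o['opening'],o['wrist_force'])
im,d,W=shoot('side','side4');
cv2.imwrite('pics/side4c.png',cv2.resize(im[110:230,200:340],None,fx=4,fy=4,interpolation=2))
P=W[d>0]
m=(P[:,2]>.06)&(P[:,2]<.095)&(P[:,0]>.44)&(P[:,0]<.58)&(P[:,1]>-.22)&(P[:,1]<-.165);Q=P[m]
print(cv2.minAreaRect((Q[:,:2]*1000).astype(np.float32)),Q[:,2].max())
E
```

```text
time_s: 6.98
eef_pos: [0.5096, -0.1095, 0.2108]
eef_rot: [0.708, 0.026, 0.706, -0.029]
wrist_force: [-0.2, 0.1, -2.7]
opening: 0.175
[[ 0.003  0.077  0.997]
 [-0.003  0.997 -0.077]
 [-1.    -0.003  0.003]] [ 0.5096 -0.1095  0.2108]
0.17468723142327502 [-0.22077183  0.12839797 -2.66986139]
((510.856689453125, -185.58822631835938), (22.49595832824707, 72.95968627929688), 87.57666778564453) 0.09047004399779952
```

View pics/side4c.png

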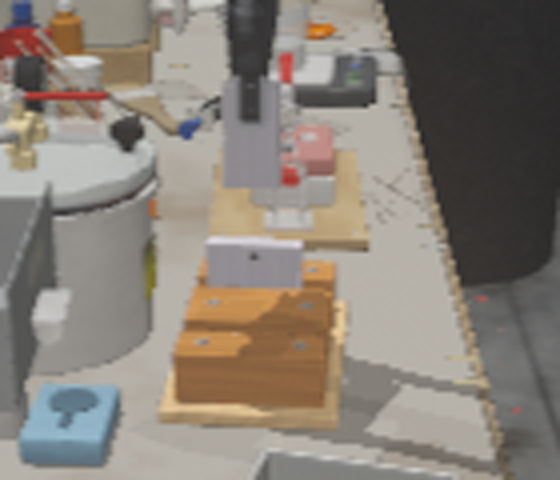

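The narrow plate hangs upright in the gripper (crop px 250,135), and the wide plate is undisturbed at (253,262). Next I'll carry it to the tray.

```bash
python3 -m creep '0 0 2 -0.5 0 0 0;0 0 4 -1.2 0 0 0;0 0 4 -1.2 0 0 0;0 0 4 -1.2 0 0 0;0 0 4 -1.2 0 0 0;0 0 4 -1.2 0 0 0;0 0 2 -0.6 0 0 0;0 0 0 0 0 0 0;0 0 0 0 0 0 0'; python3 - <<'E'
from h import *
R,t=w2t();print(R.round(3),t.round(4), (np.array([.459,.132,.12])-t)@R*100);o=ctrl.get_obs();print(o['opening'],o['wrist_force'])
E
```

```text
time_s: 8.15
eef_pos: [0.4459, 0.1495, 0.2005]
eef_rot: [0.701, 0.027, 0.712, -0.027]
wrist_force: [0.1, -0.6, -1.9]
opening: 0.175
[[-0.017  0.076  0.997]
 [ 0.001  0.997 -0.076]
 [-1.    -0.    -0.017]] [0.4459 0.1495 0.2005] [ 8.02171276 -1.64191116  1.57103555]
0.17458852476630943 [ 0.06611395 -0.58427345 -1.85757457]
```

```bash
python3 -m creep '0 0 -1.6 1.5 0 -0.017 0;0 0 0 0 0 0 0;0 3 0 0 0 0 0;0 3 0 0 0 0 0;0 0 0 0 0 0 0;0 0 0 0 0 0 0'; python3 - <<'E'
from h import *
im,d,W=shoot('side','side5');P=W[d>0]
cv2.imwrite('pics/side5c.png',cv2.resize(im[130:290,200:340],None,fx=3.6,fy=3.6,interpolation=2))
R,t=w2t();print(R.round(3),t.round(4), (np.array([.459,.132,.055])-t)@R*100);o=ctrl.get_obs();print(o['opening'],o['wrist_force'])
m=(abs(P[:,0]-t[0])<.03)&(abs(P[:,1]-t[1])<.03)&(P[:,2]>.015);print(m.sum(),np.sort(P[m][:,2])[:8])
E
```

```text
time_s: 8.9
eef_pos: [0.4632, 0.1266, 0.1401]
eef_rot: [0.708, 0.029, 0.705, -0.03]
wrist_force: [-0.3, 0.5, -0.6]
opening: 0.177
[[ 0.004  0.083  0.997]
 [-0.001  0.997 -0.083]
 [-1.    -0.001  0.004]] [0.4631 0.1266 0.1401] [ 8.50630076  0.50744121 -0.48502322]
0.1797305211561703 [ 0.02705368 -0.59737955 -1.88007417]
1116 [0.09229276 0.09293957 0.0930065  0.09303311 0.09323615 0.09343458
 0.09348988 0.09375999]
```

View pics/side5c.png

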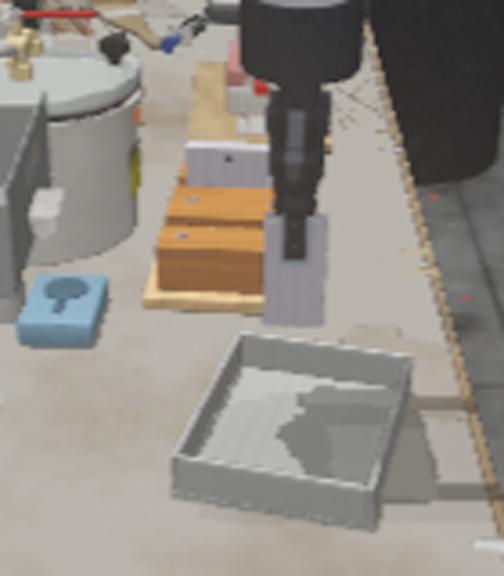

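The held plate's foot reads 92 mm, which agrees with the 48 mm TCP-to-foot offset. It is over the tray, so I'll lower it in stages.

```bash
python3 -m creep '0 2.5 0.2 -0.3 0 0.003 0;0 2.5 0 0 0 0 0;0 1.5 0 0 0 0 0;0 0 0 0 0 0 0'; python3 - <<'E'
from h import *
R,t=w2t();print(R.round(3),t.round(4));o=ctrl.get_obs();print(o['opening'],o['wrist_force'])
E
```

```text
time_s: 9.45
eef_pos: [0.4651, 0.1288, 0.0788]
eef_rot: [0.71, 0.03, 0.703, -0.03]
wrist_force: [-0.1, 0.4, -1.0]
opening: 0.178
[[ 0.011  0.084  0.996]
 [-0.     0.996 -0.084]
 [-1.     0.     0.011]] [0.4651 0.1288 0.0788]
0.17807161767817628 [-0.07183819  0.40919504 -1.01118716]
```

```bash
python3 -m creep '0 1 0 0 0 0.011 0;0 0.9 0 0 0 0 0;0 0.3 0 0 0 0 0;0 0 0 0 0 0 0'; python3 - <<'E'
from h import *
R,t=w2t();print(R.round(3),t.round(4));o=ctrl.get_obs();print(o['opening'],o['wrist_force'])
E
```

```text
time_s: 9.95
eef_pos: [0.4671, 0.1289, 0.0575]
eef_rot: [0.707, 0.03, 0.706, -0.029]
wrist_force: [-1.0, -0.1, -2.2]
opening: 0.176
[[ 0.002  0.084  0.996]
 [ 0.001  0.996 -0.084]
 [-1.     0.001  0.002]] [0.4671 0.1289 0.0575]
0.17598274586964183 [-0.96034749 -0.07593514 -2.24365932]
```

```bash
python3 -m creep '0 0.35 0 0 0 0 0;0 0 0 0 0 0 0;0 0.15 0 0 0 0 0;0 0 0 0 0 0 0'; python3 - <<'E'
from h import *
R,t=w2t();print(R.round(3),t.round(4));o=ctrl.get_obs();print(o['opening'],o['wrist_force'])
E
```

```text
time_s: 10.45
eef_pos: [0.4675, 0.1289, 0.0527]
eef_rot: [0.708, 0.03, 0.705, -0.029]
wrist_force: [-0.5, -0.2, -1.6]
opening: 0.179
[[ 0.003  0.084  0.996]
 [ 0.001  0.996 -0.084]
 [-1.     0.001  0.003]] [0.4675 0.1289 0.0527]
0.179337301322719 [-0.46320938 -0.24305804 -1.57741015]
```

```bash
python3 -m creep '0 0.1 0 0 0 0 0;0 0 0 0 0 0 0;0.3 0 0 0 0 0 0;0.6 0 0 0 0 0 0;0.8 0 0 0 0 0 0;0.8 0 0 0 0 0 0;0.8 0 0 0 0 0 0'; python3 - <<'E'
from h import *
R,t=w2t();print(R.round(3),t.round(4));o=ctrl.get_obs();print(o['opening'],o['wrist_force'])
shoot('wrist','wrist6')
E
```

```text
time_s: 11.32
eef_pos: [0.4683, 0.1289, 0.0524]
eef_rot: [0.708, 0.03, 0.705, -0.029]
wrist_force: [0.1, -0.4, -0.3]
opening: 0.8
[[ 0.005  0.084  0.996]
 [ 0.001  0.996 -0.084]
 [-1.     0.001  0.005]] [0.4683 0.1289 0.0524]
0.7995545072498735 [ 0.0985262  -0.43772541 -0.28092393]
```

View pics/wrist6.png

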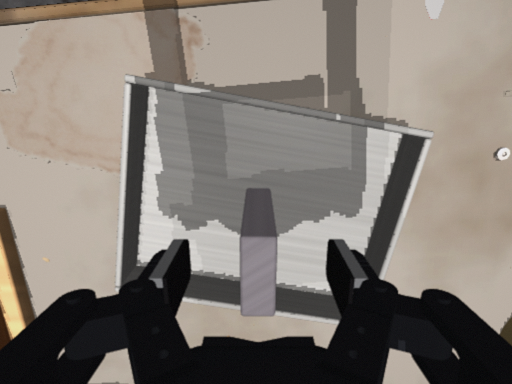

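The plate stands free in the tray at (258,270), clear of both fingers. I'll retreat straight up.

```bash
python3 -m creep '0.8 -1.5 0 0 0 0 0;0.8 -3 0 0 0 0 0;0.8 -3 0 0 0 0 0;0.8 -3 0 0 0 0 0;0.8 -3 0 0 0 0 0;0.8 -3 0 0 0 0 0;0.8 0 0 0 0 0 0;0.8 0 0 0 0 0 0'; python3 - <<'E'
from h import *
im,d,W=shoot('side','side7');P=W[d>0]
cv2.imwrite('pics/side7c.png',cv2.resize(im[130:290,200:340],None,fx=3.6,fy=3.6,interpolation=2))
im2,d2,W2=shoot('wrist','wrist7');P2=W2[d2>0]
R,t=w2t();print(t.round(4))
for Q0 in (P,P2):
  for (x0,x1,y0,y1,l,h) in ((.41,.52,.08,.19,.05,.095),(.44,.58,-.22,-.165,.06,.095)):
    m=(Q0[:,0]>x0)&(Q0[:,0]<x1)&(Q0[:,1]>y0)&(Q0[:,1]<y1)&(Q0[:,2]>l)&(Q0[:,2]<h);Q=Q0[m]
    if len(Q)>5:print(len(Q),cv2.minAreaRect((Q[:,:2]*1000).astype(np.float32)),Q[:,2].max())
E
```

```text
time_s: 12.38
eef_pos: [0.4674, 0.1289, 0.229]
eef_rot: [0.71, 0.03, 0.703, -0.029]
wrist_force: [0.4, -0.5, -0.5]
opening: 0.797
[0.4674 0.1289 0.2285]
234 ((468.0865173339844, 131.55123901367188), (19.08673858642578, 38.70038604736328), 85.8563461303711) 0.08125378631823804
240 ((510.5411682128906, -187.24014282226562), (21.85194206237793, 73.04035949707031), 86.50037384033203) 0.08971789290684513
687 ((467.10845947265625, 127.97974395751953), (15.63109016418457, 39.42959976196289), 85.18072509765625) 0.08267385280779035
```

View pics/side7c.png

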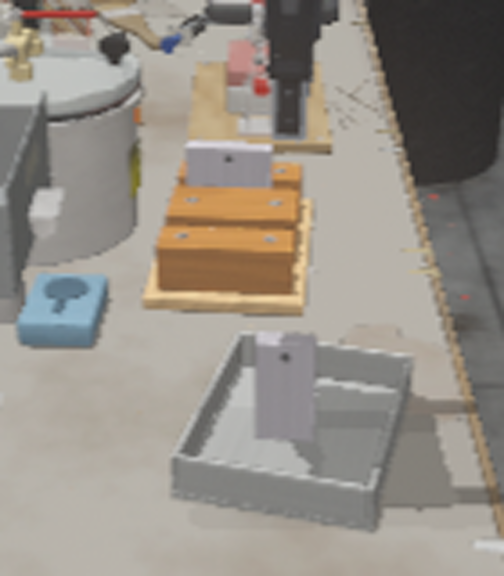

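The narrow plate stands upright in the tray (crop px 285,385), about 9 mm from the tray's middle. The wide plate stands in its gap at (230,165).

```bash
python3 -c "
from bench import ctrl
print(ctrl.hand_in())"
```

```text
the job is handed in; nothing more can be done
None
```

The narrower plate is now standing in the steel tray, and I've handed the job in; no verdict was reported. I gripped it by its exposed top edge, lifted it clear of the cheeks and lowered it until its foot was within about 1 mm of the tray floor. Only then did I open the fingers and back straight up.

- **Narrow plate:** it stands upright at about (0.467, 0.129), roughly 9 mm from the tray's middle. Its top reads 81–83 mm.
- **Wide plate:** the last side view shows it upright in its gap, with its top at 90 mm. Its fitted position is within about 1 mm of the first side view.
- **Robot:** the gripper was clear, with the TCP at 0.23 m. The job took about 12.5 s of the 43 s, and the wrist force stayed below about 3 N in every reading I took.
- **Disagreement:** the wrist and fixed cameras differed by 2–4 mm in y on the plates, which was too small to matter here.

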